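# Overhang a label plate on the bench riser

### The job

The blue label plate lies flat on the wooden riser, where nobody can get a finger under it. Without picking it up, push it with the fingertips until its long side lies flat along the metal back rail and about 3 cm of it sticks out past the end of the riser where the small blue-capped carboy stands. Leave it lying flat on the riser, and leave everything else where it is.

Things in the scene. Friction and masses are not known exactly. Their poses are not given: they have to be found in the camera images.
- label_plate: Blue sheet-metal label plate with a white panel on top, 90 (x) by 120 (y) by 6 mm thick (z), 0.12 to 0.24 kg, loose, lying flat on the riser, long side roughly along it. Origin: centre of its underside; y is its long axis, z up. It slides freely when pushed at its edge; it falls off if 60 mm or more overhangs.
- ledge: Fixed wooden bench riser, flat top 140 (x) by 400 (y) mm, 60 mm above the work surface. Origin: centre of its footprint, on the work surface; y along its length, yaw varies. Both ends (y = -200, +200 mm) are open. An aluminium rail runs along the far side: inner face at x = +60 mm, top 12 mm above the riser's top. The near edge (x = -70 mm) is open.
- carboy: Small square white carboy with a blue cap and blue label, 75 by 75 mm, 160 mm tall, 0.9 kg, standing on the work surface about 110 mm beyond one of the riser's ends; it marks the end towards which the plate goes (either end, varies). Origin: centre of its underside. To be left alone.
- jar: Amber jar with a black cap, 72 mm diameter, 120 mm tall, standing beyond the riser's other end. Origin: centre of its underside. To be left alone.
- beaker: Glass beaker, 68 mm diameter, 90 mm tall, standing behind the riser. Origin: centre of its underside. To be left alone.
- screwdriver: Screwdriver lying on the work surface nearer the robot than the riser, on the left. To be left alone.
- stopper: Red tapered stopper, 48 mm diameter at the top, 35 mm tall, standing behind the riser. Origin: centre of its underside. To be left alone.
- spare_plate: Grey spare plate with a white panel, 90 by 120 by 6 mm, lying on the work surface near the robot, on the right. Not the plate to push. Origin: centre of its underside.
Mind the look-alikes: they are no part of the job. Of the things like the label_plate, leave any that is red; of the rest the larger one is meant.

How it is judged:
At the end, for the whole second after the job is handed in: The label plate lies flat and still on the riser, overhanging the end on the carboy's side by 20 to 42 mm, its far long side within 6 mm of the rail and parallel to the riser within 0.08 rad (((y of carboy in the frame of ledge above 0 m and y of label_plate in the frame of ledge between 0.16 and 0.182 m) or (y of carboy in the frame of ledge below 0 m and y of label_plate in the frame of ledge between -0.182 and -0.16 m)) and x of label_plate in the frame of ledge above 0.009 m and angle between the y axis of label_plate and the y axis of ledge, either way round below 0.08 rad and angle between label_plate's own z axis and vertical below 0.03 rad and height (world z) of label_plate between 0.057 and 0.063 m and linear speed of label_plate below 0.01 m/s); the robot touches nothing.
It fails at once if the label plate is lifted or tipped up: its centre rises more than 10 mm, or it tilts by more than 0.2 rad (height (world z) of label_plate above 0.07 m or angle between label_plate's own z axis and vertical above 0.2 rad).
It fails at once if the label plate falls off the riser (height (world z) of label_plate below 0.05 m).
It fails at once if another thing is moved by more than 20 mm or tipped over (distance of any of carboy, jar, beaker, screwdriver, stopper, spare_plate from where it was at the start of the episode above 0.02 m or angle between any of carboy, jar, beaker, stopper, spare_plate's own z axis and vertical above 0.4 rad).
It also fails if it takes over 54 s, if anything falls off the work surface, if the arm or the gripper's body presses on something with over 40 N, if the wrist force passes 120 N, or if a joint passes its speed limit or range.

### The arm

A 6-joint arm with a two-finger parallel gripper is mounted at the origin on the work surface. World frame = base frame: x ahead of the robot, y to its left, z up, the work surface at z = 0. Lengths are in m, angles in rad, forces in N, time in s.
With the tool pointing down it reaches from about 0.25 to 0.8 m from the base axis. Payload 8.5 kg.
Tool frame: the origin (TCP) lies at the very end of the fingers, on their centre line; the grasp point (between the pads) lies 19 mm behind it; z points along the fingers, y is the direction in which the jaws open and shut (so a half turn about z gives the same grasp; the last joint's range is limited). The gripper opens to 85 mm and grips with 20 to 120 N. Pads are 22 mm wide; open, the fingers measure 114 mm over their backs; the gripper's body (76 mm by 85 mm) begins 54 mm behind the grasp point. The pads swing forward as they close: fully open they stand 13 mm farther back than shut.
Start: joints at [1.199, 0.238, -0.013, 1.319, 0, 1.571], TCP at [0.191, 0.489, 0.193] pointing down, gripper open.
Joint ranges: [-2.66, 2.66], [-1.03, 1.9], [-1.14, 1.46], [-1.82, 2.27], [-1.45, 1.34], [-3.14, 3.14]. Speed limits (rad/s): [2.22, 2.22, 2.79, 3.14, 3.14, 3.14].

### API

Orientations are given as [roll, pitch, yaw] about the fixed x, y, z axes, in that order (R = Rz(yaw) Ry(pitch) Rx(roll)).
In Python, from workcell import readout, vision, bot gives the robot as it stands.
- The arm moves only by the tool apply_moves, never from a script. Its argument "moves" is a list of rows, each an object of numbers: "tx", "ty", "tz": the shift along the tool's x, y, z in m; "spin": the turn about the tool's z in rad; "gripper": the closure, from 0 (fully open) to 1 (shut). A call has 1 to 20 rows; each row is the pose to reach, as a shift and turn from the pose commanded when the call began, along the tool's axes at that moment; what a row does not reach only later rows make up. A row lasts 1/10 s, in which the tool goes at most 50 mm and 8.59 degrees, less where a joint would pass 70% of its speed; a pose out of reach is approached as far as the arm can. A call with a gripper value outside its range is refused whole. The fingers move at their own pace and stop on an object; "squeeze" is the grip in N (left out, the last holds). Time passes only in rows, so rows that repeat a pose let the fingers close. It gives the time, the measured TCP pose, the force and the opening at its end, in the units of the state.
- readout.get_state(): the state, without advancing time (a new reading comes with each control period).
- vision.snapshot(name): name is "side" or "top"; returns a dict with "frame" (480x640x3 uint8, red, green, blue), "vertical_fov" (degrees; the focal length in pixels is half the picture's height over the tangent of half this angle, whatever the lens; pixels are square), "cx", "cy" (the principal point, pixels), "k1" (the pictures are not rectified: a ray, as slopes to the right and down, at radius r is drawn at 1 + k1 r^2 times it, then the intrinsics apply), "world_from_camera" (4x4, takes a point from camera to world coordinates). Camera axes: x right, y down, z forward; pixel columns grow to the right and rows downward; lengths in m; the calibration is good to about 2 mm. A picture is of the moment at which its call begins. There is no depth.
- bot.close_job(): hands the job in, once; it reports no verdict.
The state is a dict: "t": time; "joints": joint angles; "qvel": joint speeds; "effort": joint torques, N m; "tool_pos": TCP position; "tcp_rot": TCP orientation; "contact_force": force on the tool from outside, world axes, zero at the start; "moment": the same for the moment, N m; "grip_width": finger opening in m.
Only numpy, scipy, OpenCV 4.12 (cv2) and the standard library are available. Lean on these libraries where they do the work, as an engineer would, in place of code of your own. Each camera call takes 0.05 s, during which the arm holds its last target.

## Working session

There is one attempt and no reset: what is moved stays moved. The work goes in short steps, Python scripts to look and compute and a tool call to move; the robot and the scene stay as the last step left them, time stands still between calls to the robot, and variables do not carry over. Pictures are saved under pics/ and viewed, and the job is handed in when it is done.

Besides the shell and the picture viewer there is one more tool, called after "Request:" as a command line: name --argument value ..., lists and objects as JSON in quotes. apply_moves: Moves the arm, as the interface text tells. Its arguments: {"type":"object","properties":{"moves":{"type":"array"},"squeeze":{"type":"number"}},"required":["moves"]}

```bash
mkdir -p pics; ls
cat > h.py <<'E'
import numpy as np, cv2
from workcell import readout, vision, bot
def snap(n,f):
    s=vision.snapshot(n); cv2.imwrite('pics/'+f+'.png',s['frame'][:,:,::-1]); 
    np.save('pics/'+f+'.npy',s,allow_pickle=True); return s
def load(f): return np.load('pics/'+f+'.npy',allow_pickle=True).item()
def K(s):
    f=240/np.tan(np.radians(s['vertical_fov'])/2); return np.array([[f,0,s['cx']],[0,f,s['cy']],[0,0,1.]])
def rays(s,px):
    px=np.array(px,float).reshape(-1,2); k=K(s); d=(px-[s['cx'],s['cy']])/k[0,0]
    u=d.copy()
    for _ in range(30): u=d/(1+s['k1']*(u**2).sum(1,keepdims=True))
    T=np.array(s['world_from_camera']); v=np.c_[u,np.ones(len(u))]@T[:3,:3].T
    return T[:3,3],v
def plane(s,px,z):
    o,v=rays(s,px); t=(z-o[2])/v[:,2]; return o+v*t[:,None]
def proj(s,P):
    T=np.linalg.inv(np.array(s['world_from_camera'])); P=np.array(P,float).reshape(-1,3)@T[:3,:3].T+T[:3,3]
    u=P[:,:2]/P[:,2:]; u=u*(1+s['k1']*(u**2).sum(1,keepdims=True)); return u*K(s)[0,0]+[s['cx'],s['cy']]
def tri(s1,p1,s2,p2):
    o1,v1=rays(s1,p1);o2,v2=rays(s2,p2);v1=v1[0]/np.linalg.norm(v1[0]);v2=v2[0]/np.linalg.norm(v2[0])
    a=np.linalg.lstsq(np.c_[v1,-v2],o2-o1,rcond=None)[0];A=o1+a[0]*v1;B=o2+a[1]*v2
    return (A+B)/2,np.linalg.norm(A-B)
E
python3 -c "
from h import *
a=snap('top','top0');b=snap('side','side0')
for s in(a,b): print({k:v for k,v in s.items() if k!='frame'})
print(readout.get_state())"
```

```text
pics
{'vertical_fov': 42.19011244578516, 'cx': 320.0573517470799, 'cy': 244.28847400464872, 'k1': -0.17358876035008478, 'world_from_camera': array([[ 0.0211946 , -0.99272431,  0.11852946,  0.33535738],
       [-0.99976475, -0.02159135, -0.00206402, -0.03897673],
       [ 0.00460822, -0.11845783, -0.99294839,  1.67206869],
       [ 0.        ,  0.        ,  0.        ,  1.        ]])}
{'vertical_fov': 51.01976789629044, 'cx': 317.59823834860515, 'cy': 242.74426934943614, 'k1': -0.03192991787657396, 'world_from_camera': array([[ 0.91007534, -0.25335387,  0.32798582,  0.15912998],
       [-0.41443843, -0.55999108,  0.71739165, -0.83514297],
       [ 0.00191519, -0.78881038, -0.61463365,  0.7635517 ],
       [ 0.        ,  0.        ,  0.        ,  1.        ]])}
{'t': 0.1, 'joints': array([ 1.19900908e+00,  2.38743137e-01, -1.41632290e-02,  1.31919559e+00,
       -1.18379674e-05,  1.57078687e+00]), 'qvel': array([-5.35977860e-04,  2.87859436e-04,  3.39567931e-03, -6.48417767e-05,
        1.35522942e-03, -7.39382162e-04]), 'effort': array([ 2.79926098e-04, -5.39720714e+01,  3.46998525e+01,  1.34075509e-02,
        3.90270770e-06,  1.82782821e-05]), 'tool_pos': array([0.19057445, 0.48874055, 0.19213283]), 'tcp_rot': array([-3.14028702e+00,  1.18256114e-05,  2.76981487e+00]), 'contact_force': array([-0.24668141,  0.70753863, -0.02981501]), 'moment': array([-0.05542601,  0.00552265,  0.00652422]), 'grip_width': 0.08567614505929921}
```

View pics/top0.png

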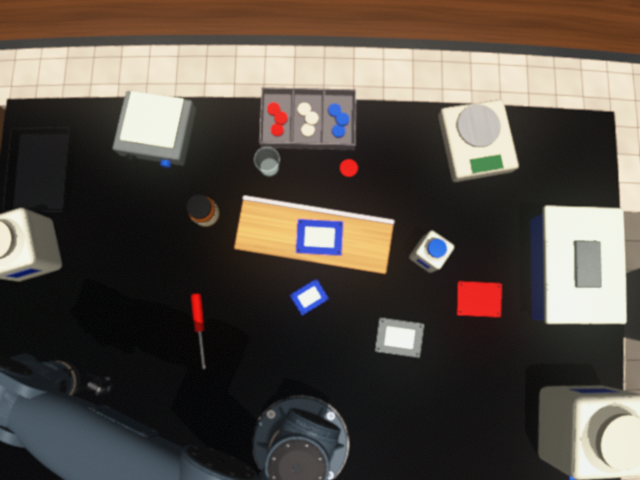

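View pics/side0.png

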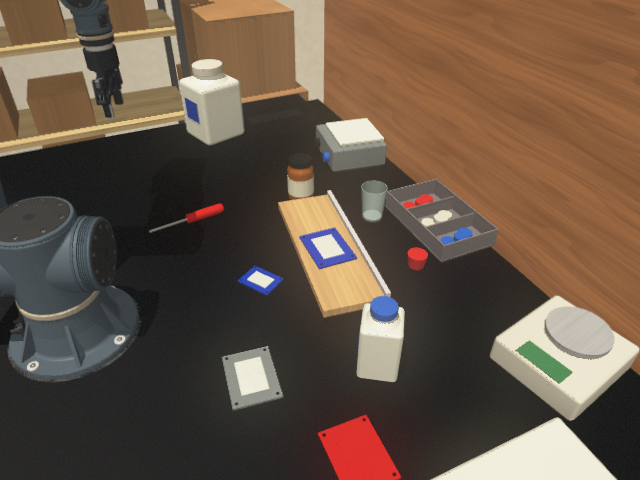

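The top view shows the target plate on the riser at about (320,237), with the carboy at (434,250), which is the −y end. The smaller blue plate on the bench at (309,297) and the red plate at (480,299) are look-alikes. The side view agrees.

```bash
cat > m.py <<'E'
from h import *
def big(m):
    c,_=cv2.findContours(m,cv2.RETR_EXTERNAL,cv2.CHAIN_APPROX_NONE); return c
def blue(s,win):
    h=cv2.cvtColor(s['frame'],cv2.COLOR_RGB2HSV); m=cv2.inRange(h,(110,120,60),(130,255,255))
    z=np.zeros_like(m); x0,x1,y0,y1=win; z[y0:y1,x0:x1]=m[y0:y1,x0:x1]; 
    return max(big(z),key=cv2.contourArea)
def rect(s,c,z):
    P=plane(s,c[:,0,:],z)[:,:2]; r=cv2.minAreaRect((P*1000).astype(np.float32)); return r
def wood(s):
    h=cv2.cvtColor(s['frame'],cv2.COLOR_RGB2HSV); m=cv2.inRange(h,(8,60,120),(25,255,255)); m|=cv2.inRange(h,(110,120,60),(130,255,255)); 
    z=np.zeros_like(m); z[185:320,225:405]=m[185:320,225:405]; z=cv2.morphologyEx(z,cv2.MORPH_CLOSE,np.ones((5,5)))
    return max(big(z),key=cv2.contourArea)
E
cat > m1.py <<'E'
from m import *
a=load('top0');b=load('side0')
ct=blue(a,(280,360,205,268)); cs=blue(b,(290,370,220,275))
for z in(.06,.066): print('plate',z,rect(a,ct,z),rect(b,cs,z))
q=lambda c:cv2.approxPolyDP(c,0.05*cv2.arcLength(c,True),True)[:,0]
print(q(ct).tolist(),q(cs).tolist())
w=wood(a); print('wood',rect(a,w,.06),q(w).tolist(),plane(a,q(w),.06).round(4).tolist())
h=cv2.cvtColor(b['frame'],cv2.COLOR_RGB2HSV); m=cv2.inRange(h,(8,60,120),(25,255,255));m[:190]=0;m[:,400:]=0;m[320:]=0;m[:,:265]=0
m=cv2.morphologyEx(m,cv2.MORPH_CLOSE,np.ones((3,3)));c=max(big(m),key=cv2.contourArea);print(q(c).tolist(),plane(b,q(c),.06).round(4).tolist())
for n,s in(('t',a),('s',b)):
    f=s['frame'][185:300,225:465] if n=='t' else s['frame'][180:330,260:430]
    cv2.imwrite(f'pics/c{n}.png',cv2.resize(f,None,fx=3.3,fy=3.3,interpolation=cv2.INTER_CUBIC)[:,:,::-1])
E
python3 m1.py
```

```text
plate 0.06 ((547.4821166992188, -39.505855560302734), (115.0009994506836, 86.27266693115234), 88.03748321533203) ((548.2659912109375, -36.31877899169922), (118.82337951660156, 89.84173583984375), 88.16851806640625)
plate 0.066 ((546.692626953125, -39.50389099121094), (114.57300567626953, 85.95149230957031), 88.03742218017578) ((544.9473876953125, -43.13130569458008), (117.81002044677734, 89.07557678222656), 88.16854858398438)
[[299, 220], [297, 251], [340, 254], [341, 222]] [[334, 228], [300, 237], [319, 267], [355, 257]]
wood ((548.5431518554688, -24.488021850585938), (403.476806640625, 133.79042053222656), 81.81546783447266) [[242, 201], [236, 249], [386, 271], [393, 224]] [[0.6384, 0.1661, 0.06], [0.5106, 0.1771, 0.06], [0.4615, -0.2155, 0.06], [0.5856, -0.2328, 0.06]]
[[289, 194], [323, 316], [383, 295], [327, 195]] [[0.5523, 0.2043, 0.06], [0.4492, -0.2264, 0.06], [0.5835, -0.2237, 0.06], [0.6402, 0.1593, 0.06]]
```

View pics/ct.png

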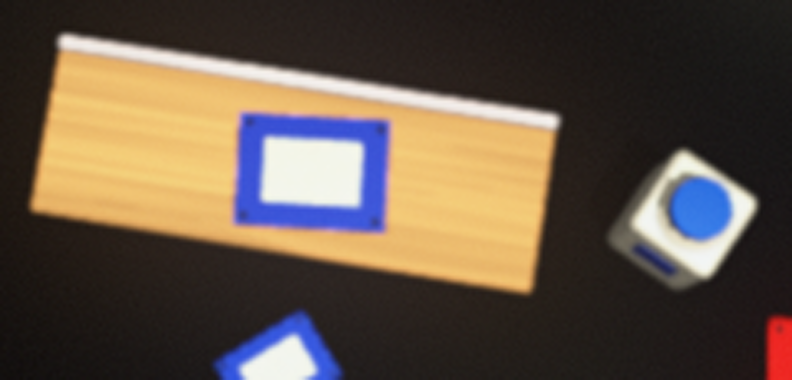

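View pics/cs.png

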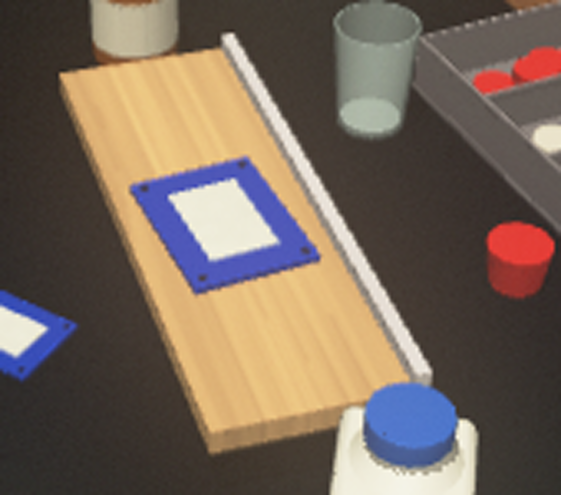

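```bash
cat > m2.py <<'E'
from m import *
a=load('top0');b=load('side0')
T=lambda p:np.array(p,float)/3.3-.35+[225,185]
S=lambda p:np.array(p,float)/3.3-.35+[260,180]
tn=[T((30,210)),T((531,292))]; sn=[S((60,73)),S((211,436))]
for n,(p,q) in (('near+y',(tn[0],sn[0])),('near-y',(tn[1],sn[1])),('rail+y',(T((59,36)),S((230,35)))),('rail-y',(T((558,116)),S((430,370))))):
    print(n,tri(a,p,b,q),plane(a,p,.06 if 'near' in n else .072).round(4),plane(b,q,.06 if 'near' in n else .072).round(4))
# plate corners
for p,q in (((240,113),(250,157)),((389,121),(320,258)),((386,232),(197,292)),((234,223),(131,186))):
    print('pl',tri(a,T(p),b,S(q)),plane(a,T(p),.066).round(4),plane(b,S(q),.066).round(4))
E
python3 m2.py
```

```text
near+y (array([0.51275857, 0.18310701, 0.05922817]), np.float64(0.0006534251900926921)) [[0.5124 0.1831 0.06  ]] [[0.5127 0.1819 0.06  ]]
near-y (array([ 0.45604297, -0.21459658,  0.05766857]), np.float64(9.0418783443862e-05)) [[ 0.4559 -0.2144  0.06  ]] [[ 0.455  -0.2166  0.06  ]]
rail+y (array([0.65032195, 0.16443697, 0.069065  ]), np.float64(0.001879531782417348)) [[0.6506 0.1637 0.072 ]] [[0.6473 0.1604 0.072 ]]
rail-y (array([ 0.59397436, -0.23279349,  0.07280548]), np.float64(0.00176420891323402)) [[ 0.5949 -0.2333  0.072 ]] [[ 0.5936 -0.2319  0.072 ]]
pl (array([0.59396102, 0.01801422, 0.06434959]), np.float64(0.0022893437025990992)) [[0.5926 0.0184 0.066 ]] [[0.5941 0.0158 0.066 ]]
pl (array([ 0.5893814 , -0.09986149,  0.06154786]), np.float64(0.00023946621623686308)) [[ 0.5888 -0.0997  0.066 ]] [[ 0.5865 -0.1045  0.066 ]]
pl (array([ 0.5003993 , -0.0988577 ,  0.06276363]), np.float64(0.0007473156557963311)) [[ 0.5004 -0.0989  0.066 ]] [[ 0.4985 -0.1022  0.066 ]]
pl (array([0.50474729, 0.02100704, 0.06444692]), np.float64(0.0007551271531962899)) [[0.5049 0.0208 0.066 ]] [[0.5036 0.0192 0.066 ]]
```

Request:
apply_moves --moves '[{"tx":-0.05,"ty":-0.026,"spin":0.14,"gripper":0.5},{"tx":-0.1,"ty":-0.053,"spin":0.28,"gripper":0.5},{"tx":-0.15,"ty":-0.079,"spin":0.42,"gripper":0.5},{"tx":-0.2,"ty":-0.106,"spin":0.56,"gripper":0.5},{"tx":-0.25,"ty":-0.132,"spin":0.7,"gripper":0.5},{"tx":-0.3,"ty":-0.159,"spin":0.84,"gripper":0.5},{"tx":-0.35,"ty":-0.185,"spin":0.98,"gripper":0.5},{"tx":-0.4,"ty":-0.212,"spin":1.1,"gripper":0.5},{"tx":-0.45,"ty":-0.238,"spin":1.22,"gripper":0.5},{"tx":-0.501,"ty":-0.265,"spin":1.34,"gripper":0.5},{"tx":-0.501,"ty":-0.265,"spin":1.34,"gripper":0.5},{"tx":-0.501,"ty":-0.265,"spin":1.34,"gripper":0.5},{"tx":-0.501,"ty":-0.265,"spin":1.34,"gripper":0.5},{"tx":-0.501,"ty":-0.265,"spin":1.34,"gripper":0.5},{"tx":-0.501,"ty":-0.265,"spin":1.34,"gripper":0.5},{"tx":-0.501,"ty":-0.265,"spin":1.34,"gripper":0.5}]'

```text
schema error: expected keys tx, ty, tz, spin, gripper
```

```bash
python3 -c "
from h import *
print(readout.get_state())
a=snap('side','side1')"
```

```text
{'t': 0.1, 'joints': array([ 1.19900908e+00,  2.38743137e-01, -1.41632290e-02,  1.31919559e+00,
       -1.18379674e-05,  1.57078687e+00]), 'qvel': array([-5.35977860e-04,  2.87859436e-04,  3.39567931e-03, -6.48417767e-05,
        1.35522942e-03, -7.39382162e-04]), 'effort': array([ 2.79926098e-04, -5.39720714e+01,  3.46998525e+01,  1.34075509e-02,
        3.90270770e-06,  1.82782821e-05]), 'tool_pos': array([0.19057445, 0.48874055, 0.19213283]), 'tcp_rot': array([-3.14028702e+00,  1.18256114e-05,  2.76981487e+00]), 'contact_force': array([-0.24668141,  0.70753863, -0.02981501]), 'moment': array([-0.05542601,  0.00552265,  0.00652422]), 'grip_width': 0.08567614505929921}
```

View pics/side1.png

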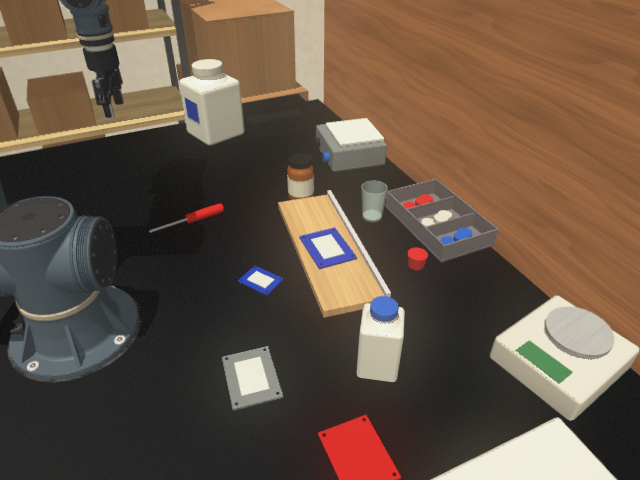

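The call was refused because every row needs all five keys, and nothing moved. I'll resend it.

Request:
apply_moves --moves '[{"tx":-0.05,"ty":-0.026,"tz":0,"spin":0.14,"gripper":0.5},{"tx":-0.1,"ty":-0.053,"tz":0,"spin":0.28,"gripper":0.5},{"tx":-0.15,"ty":-0.079,"tz":0,"spin":0.42,"gripper":0.5},{"tx":-0.2,"ty":-0.106,"tz":0,"spin":0.56,"gripper":0.5},{"tx":-0.25,"ty":-0.132,"tz":0,"spin":0.7,"gripper":0.5},{"tx":-0.3,"ty":-0.159,"tz":0,"spin":0.84,"gripper":0.5},{"tx":-0.35,"ty":-0.185,"tz":0,"spin":0.98,"gripper":0.5},{"tx":-0.4,"ty":-0.212,"tz":0,"spin":1.1,"gripper":0.5},{"tx":-0.45,"ty":-0.238,"tz":0,"spin":1.22,"gripper":0.5},{"tx":-0.501,"ty":-0.265,"tz":0,"spin":1.34,"gripper":0.5},{"tx":-0.501,"ty":-0.265,"tz":0,"spin":1.34,"gripper":0.5},{"tx":-0.501,"ty":-0.265,"tz":0,"spin":1.34,"gripper":0.5},{"tx":-0.501,"ty":-0.265,"tz":0,"spin":1.34,"gripper":0.5},{"tx":-0.501,"ty":-0.265,"tz":0,"spin":1.34,"gripper":0.5},{"tx":-0.501,"ty":-0.265,"tz":0,"spin":1.34,"gripper":0.5},{"tx":-0.501,"ty":-0.265,"tz":0,"spin":1.34,"gripper":0.5}]'

```text
t: 1.75
tool_pos: [0.5605, 0.0614, 0.193]
tcp_rot: [3.142, -0.0, 1.432]
contact_force: [-0.0, 0.6, 0.3]
grip_width: 0.0427
```

```bash
python3 -c "
from h import *
print(readout.get_state())
a=snap('side','side2')"
```

```text
{'t': 1.75, 'joints': array([1.09064548e-01, 3.05158075e-01, 8.05848850e-02, 1.34614512e+00,
       6.97771177e-05, 1.81903373e+00]), 'qvel': array([-0.00237308,  0.00014466,  0.00345521, -0.00088746, -0.00152443,
       -0.00098032]), 'effort': array([-3.75605514e-01, -5.89021325e+01,  3.47848392e+01, -5.32691207e-03,
       -9.13271739e-03,  7.67897931e-03]), 'tool_pos': array([0.56047758, 0.06139601, 0.19299716]), 'tcp_rot': array([ 3.14153417e+00, -8.68061525e-05,  1.43162348e+00]), 'contact_force': array([-0.00575513,  0.59284709,  0.335263  ]), 'moment': array([-0.04221011,  0.02804457, -0.04163578]), 'grip_width': 0.042729698576894}
```

View pics/side2.png

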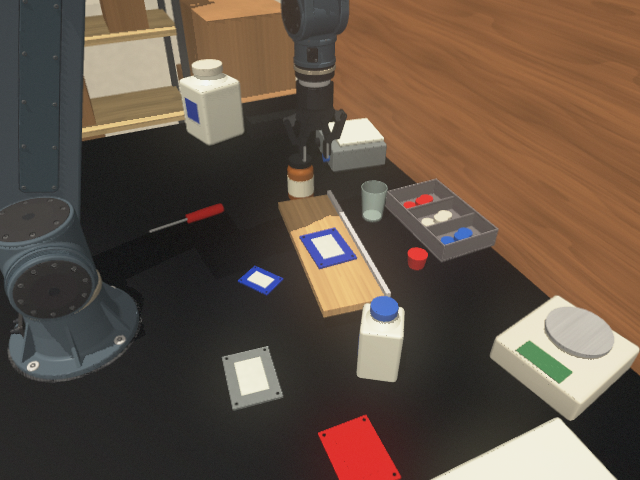

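The gripper is half open (43 mm) over the +y part of the riser, well clear of the jar at about (300,175). Next it goes down to just above the wood.

Request:
apply_moves --moves '[{"tx":0,"ty":0,"tz":0.03,"spin":0,"gripper":0.5},{"tx":0,"ty":0,"tz":0.06,"spin":0,"gripper":0.5},{"tx":0,"ty":0,"tz":0.09,"spin":0,"gripper":0.5},{"tx":0,"ty":0,"tz":0.11,"spin":0,"gripper":0.5},{"tx":0,"ty":0,"tz":0.12,"spin":0,"gripper":0.5},{"tx":0,"ty":0,"tz":0.125,"spin":0,"gripper":0.5},{"tx":0,"ty":0,"tz":0.128,"spin":0,"gripper":0.5},{"tx":0,"ty":0,"tz":0.128,"spin":0,"gripper":0.5},{"tx":0,"ty":0,"tz":0.128,"spin":0,"gripper":0.5}]'

```text
t: 2.7
tool_pos: [0.5618, 0.0603, 0.0656]
tcp_rot: [3.14, -0.0, 1.43]
contact_force: [-0.6, -0.7, -0.6]
grip_width: 0.0426
```

```bash
python3 -c "
from h import *
a=snap('side','side3'); f=a['frame'][100:290,230:430]
cv2.imwrite('pics/side3c.png',cv2.resize(f,None,fx=3.15,fy=3.15,interpolation=2)[:,:,::-1])"
```

```text
(no output)
```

View pics/side3c.png

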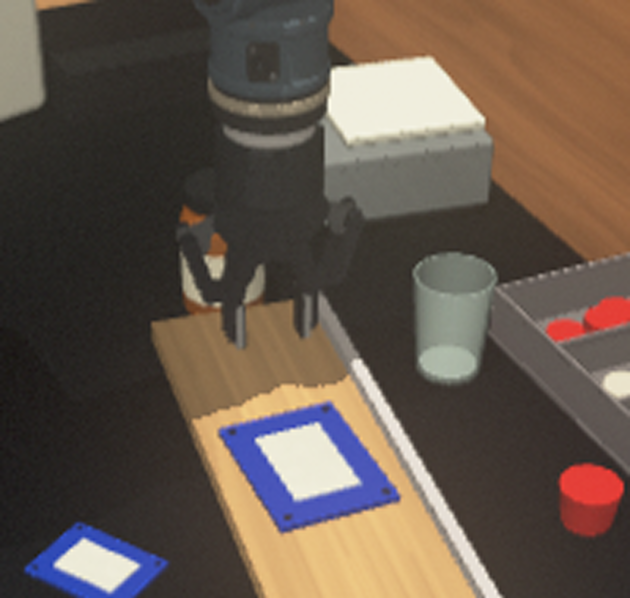

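The fingertips are just above the wood, behind the plate's +y end. I'll feel down until they touch.

Request:
apply_moves --moves '[{"tx":0,"ty":0,"tz":0.001,"spin":0,"gripper":0.5},{"tx":0,"ty":0,"tz":0.002,"spin":0,"gripper":0.5},{"tx":0,"ty":0,"tz":0.003,"spin":0,"gripper":0.5},{"tx":0,"ty":0,"tz":0.003,"spin":0,"gripper":0.5}]'

```text
t: 3.15
tool_pos: [0.5611, 0.0601, 0.0616]
tcp_rot: [-3.141, 0.0, 1.43]
contact_force: [0.4, 0.1, -0.6]
grip_width: 0.0429
```

Request:
apply_moves --moves '[{"tx":0,"ty":0,"tz":0.001,"spin":0,"gripper":0.5},{"tx":0,"ty":0,"tz":0.002,"spin":0,"gripper":0.5},{"tx":0,"ty":0,"tz":0.002,"spin":0,"gripper":0.5}]'

```text
t: 3.45
tool_pos: [0.5611, 0.0602, 0.0595]
tcp_rot: [-3.141, 0.0, 1.43]
contact_force: [-0.5, 0.4, -0.4]
grip_width: 0.0427
```

Request:
apply_moves --moves '[{"tx":0,"ty":0,"tz":0.001,"spin":0,"gripper":0.5},{"tx":0,"ty":0,"tz":0.002,"spin":0,"gripper":0.5},{"tx":0,"ty":0,"tz":0.002,"spin":0,"gripper":0.5}]'

```text
t: 3.75
tool_pos: [0.5611, 0.0602, 0.0575]
tcp_rot: [-3.141, 0.0, 1.43]
contact_force: [1.1, 1.0, 0.7]
grip_width: 0.043
```

Request:
apply_moves --moves '[{"tx":0,"ty":0,"tz":0.001,"spin":0,"gripper":0.5},{"tx":0,"ty":0,"tz":0.001,"spin":0,"gripper":0.5},{"tx":0,"ty":0,"tz":0.001,"spin":0,"gripper":0.5}]'

```text
t: 4.05
tool_pos: [0.5612, 0.0602, 0.0567]
tcp_rot: [-3.142, 0.0, 1.43]
contact_force: [-0.3, 0.4, -0.3]
grip_width: 0.0428
```

Request:
apply_moves --moves '[{"tx":0,"ty":0,"tz":0.001,"spin":0,"gripper":0.5},{"tx":0,"ty":0,"tz":0.001,"spin":0,"gripper":0.5},{"tx":0,"ty":0,"tz":0.001,"spin":0,"gripper":0.5}]'

```text
t: 4.35
tool_pos: [0.5612, 0.0602, 0.0557]
tcp_rot: [-3.141, 0.0, 1.43]
contact_force: [0.2, -0.4, 0.7]
grip_width: 0.0428
```

Request:
apply_moves --moves '[{"tx":0,"ty":0,"tz":0.001,"spin":0,"gripper":0.5},{"tx":0,"ty":0,"tz":0.001,"spin":0,"gripper":0.5},{"tx":0,"ty":0,"tz":0.001,"spin":0,"gripper":0.5}]'

```text
t: 4.65
tool_pos: [0.5612, 0.0602, 0.0547]
tcp_rot: [-3.142, 0.0, 1.43]
contact_force: [0.7, 0.1, -0.1]
grip_width: 0.0425
```

Request:
apply_moves --moves '[{"tx":0,"ty":0,"tz":0.001,"spin":0,"gripper":0.5},{"tx":0,"ty":0,"tz":0.001,"spin":0,"gripper":0.5},{"tx":0,"ty":0,"tz":0.001,"spin":0,"gripper":0.5}]'

```text
t: 4.95
tool_pos: [0.5612, 0.0601, 0.0537]
tcp_rot: [-3.142, 0.0, 1.43]
contact_force: [0.6, -0.0, -0.4]
grip_width: 0.0425
```

Request:
apply_moves --moves '[{"tx":0,"ty":0,"tz":0.001,"spin":0,"gripper":0.5},{"tx":0,"ty":0,"tz":0.001,"spin":0,"gripper":0.5},{"tx":0,"ty":0,"tz":0.001,"spin":0,"gripper":0.5}]'

```text
t: 5.25
tool_pos: [0.5612, 0.0602, 0.0527]
tcp_rot: [-3.142, 0.0, 1.43]
contact_force: [0.1, -0.8, 0.2]
grip_width: 0.0429
```

```bash
python3 -c "
from h import *
a=snap('side','side4'); f=a['frame'][140:240,280:400]
print(readout.get_state()['contact_force'])
cv2.imwrite('pics/side4c.png',cv2.resize(f,None,fx=5,fy=5,interpolation=2)[:,:,::-1])"
```

```text
[ 0.09440832  0.15048549 -0.42884516]
```

View pics/side4c.png

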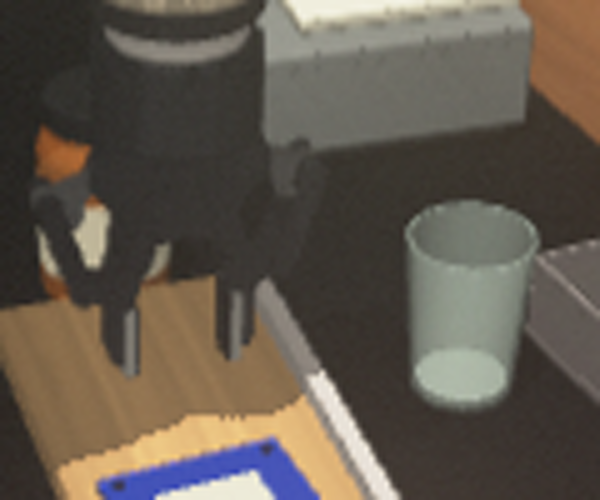

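Request:
apply_moves --moves '[{"tx":0,"ty":0,"tz":0.001,"spin":0,"gripper":0.5},{"tx":0,"ty":0,"tz":0.001,"spin":0,"gripper":0.5},{"tx":0,"ty":0,"tz":0.001,"spin":0,"gripper":0.5}]'

```text
t: 5.6
tool_pos: [0.5612, 0.0602, 0.0517]
tcp_rot: [-3.142, 0.0, 1.43]
contact_force: [-0.4, -0.8, -0.1]
grip_width: 0.0426
```

```bash
python3 -c "
from h import *
a=load('side4')
e=np.array([.99,-.141,0]);u=np.array([.141,.99,0]);c=np.array([.5612,.0602,0])
for z in(.055,.06,.065):
  print(z,(proj(a,[c+k*e+j*u+[0,0,z] for k in(-.0215,.0215) for j in(-.011,.011)])).round(1).tolist())
print('seen',[306,215],[327,212])"
```

```text
0.055 [[307.5, 228.4], [305.1, 223.2], [324.8, 225.4], [322.1, 220.3]]
0.06 [[307.5, 226.7], [305.0, 221.5], [324.8, 223.7], [322.1, 218.6]]
0.065 [[307.5, 225.0], [305.0, 219.8], [324.8, 222.0], [322.2, 216.9]]
seen [306, 215] [327, 212]
```

```bash
python3 -c "
from h import *
a=snap('side','side5'); f=a['frame'][160:240,280:400]
cv2.imwrite('pics/side5c.png',cv2.resize(f,None,fx=6.6,fy=6.6,interpolation=0)[:,:,::-1])
t=snap('top','top5'); f=t['frame'][185:285,225:405]
cv2.imwrite('pics/top5c.png',cv2.resize(f,None,fx=4.4,fy=4.4,interpolation=0)[:,:,::-1])"
```

```text
(no output)
```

View pics/side5c.png

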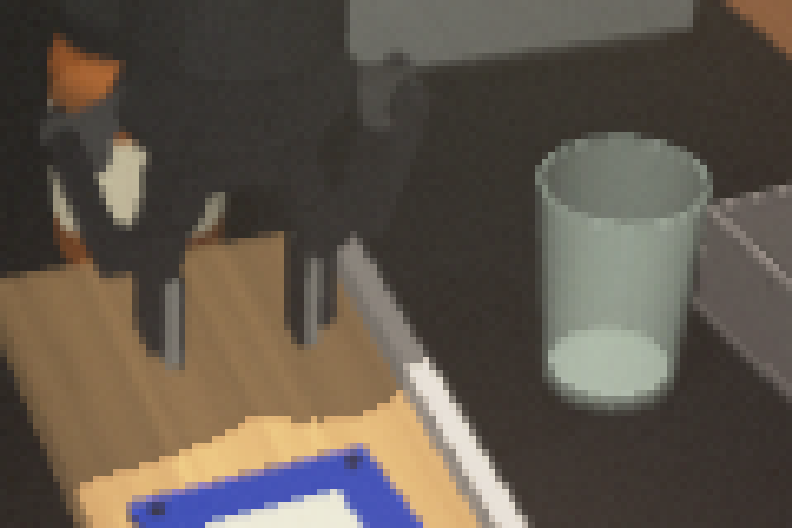

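View pics/top5c.png

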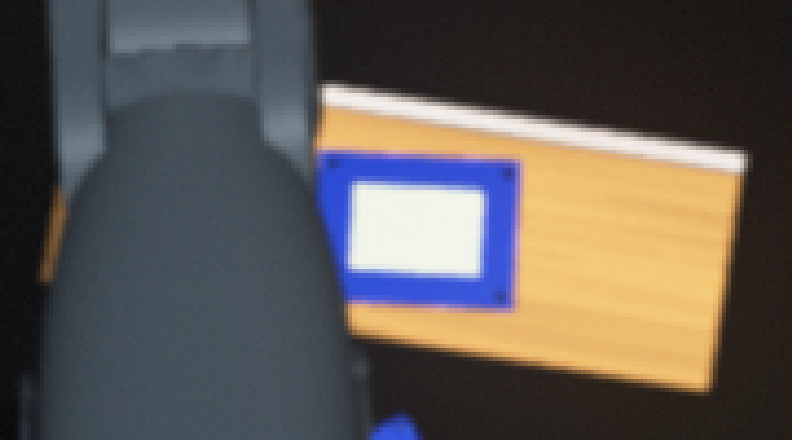

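Request:
apply_moves --moves '[{"tx":0,"ty":0,"tz":0.001,"spin":0,"gripper":0.5},{"tx":0,"ty":0,"tz":0.002,"spin":0,"gripper":0.5},{"tx":0,"ty":0,"tz":0.002,"spin":0,"gripper":0.5}]'

```text
t: 6.0
tool_pos: [0.5611, 0.0601, 0.0495]
tcp_rot: [-3.141, 0.0, 1.43]
contact_force: [-0.2, -0.8, -0.9]
grip_width: 0.0428
```

Request:
apply_moves --moves '[{"tx":0,"ty":0,"tz":0.001,"spin":0,"gripper":0.5},{"tx":0,"ty":0,"tz":0.002,"spin":0,"gripper":0.5},{"tx":0,"ty":0,"tz":0.002,"spin":0,"gripper":0.5}]'

```text
t: 6.3
tool_pos: [0.5611, 0.0602, 0.0475]
tcp_rot: [-3.141, 0.0, 1.43]
contact_force: [0.6, 0.3, -0.1]
grip_width: 0.043
```

```bash
python3 -c "
from h import *
a=snap('side','side6'); f=a['frame'][160:240,280:400]
cv2.imwrite('pics/side6c.png',cv2.resize(f,None,fx=6.6,fy=6.6,interpolation=0)[:,:,::-1])
s=load('side0');print(proj(s,[[.1906,.4887,.193],[.1906,.4887,.21]]))
f=s['frame'][60:140,60:160];cv2.imwrite('pics/side0c.png',cv2.resize(f,None,fx=6,fy=6,interpolation=0)[:,:,::-1])"
```

```text
[[118.98248948 128.68452177]
 [117.4518821  122.64758558]]
```

View pics/side6c.png

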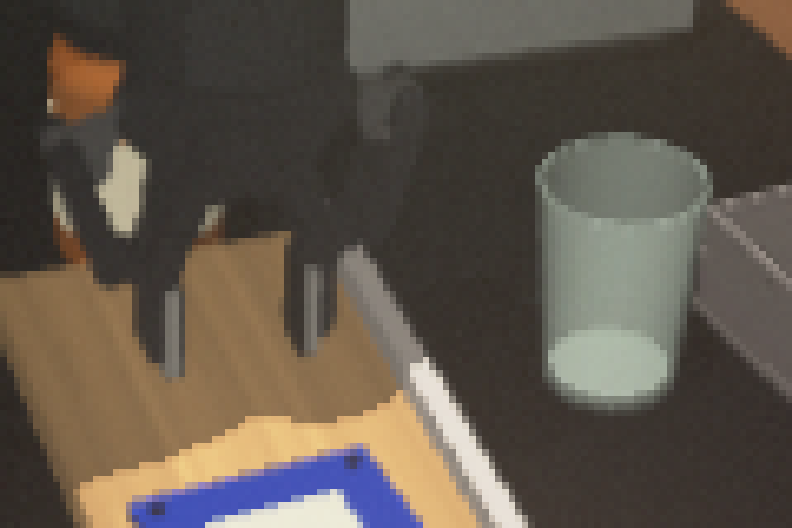

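View pics/side0c.png

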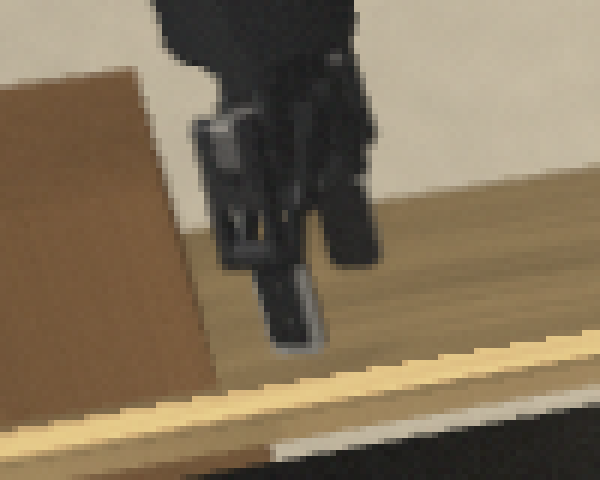

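```bash
python3 -c "
from h import *
a=load('side6')
e=np.array([.99,-.141,0]);u=np.array([.141,.99,0]);c=np.array([.5611,.0602,0])
for z in (.06,.07,.08,.09):
  P=plane(a,[[302.7,214.8],[307.6,217.3],[327,213.8],[324,212.3]],z)-c
  print(z,np.c_[P@e,P@u].round(4).tolist())
"
```

```text
0.06 [[-0.0194, 0.0399], [-0.0108, 0.0263], [0.039, 0.0274], [0.0338, 0.0357]]
0.07 [[-0.023, 0.026], [-0.0145, 0.0125], [0.0346, 0.0136], [0.0295, 0.0218]]
0.08 [[-0.0266, 0.012], [-0.0182, -0.0012], [0.0302, -0.0002], [0.0251, 0.0079]]
0.09 [[-0.0302, -0.002], [-0.0219, -0.015], [0.0258, -0.014], [0.0208, -0.006]]
```

Request:
apply_moves --moves '[{"tx":0,"ty":0,"tz":0.001,"spin":0,"gripper":0.5},{"tx":0,"ty":0,"tz":0.002,"spin":0,"gripper":0.5},{"tx":0,"ty":0,"tz":0.002,"spin":0,"gripper":0.5}]'

```text
t: 6.65
tool_pos: [0.5611, 0.0601, 0.0456]
tcp_rot: [-3.141, 0.0, 1.43]
contact_force: [-1.1, 0.1, -0.3]
grip_width: 0.0426
```

Request:
apply_moves --moves '[{"tx":0,"ty":0,"tz":0.001,"spin":0,"gripper":0.5},{"tx":0,"ty":0,"tz":0.002,"spin":0,"gripper":0.5},{"tx":0,"ty":0,"tz":0.002,"spin":0,"gripper":0.5}]'

```text
t: 6.95
tool_pos: [0.5611, 0.0602, 0.0435]
tcp_rot: [-3.141, 0.0, 1.43]
contact_force: [0.6, 0.3, 0.7]
grip_width: 0.0431
```

Request:
apply_moves --moves '[{"tx":0,"ty":0,"tz":0.001,"spin":0,"gripper":0.5},{"tx":0,"ty":0,"tz":0.002,"spin":0,"gripper":0.5},{"tx":0,"ty":0,"tz":0.002,"spin":0,"gripper":0.5}]'

```text
t: 7.25
tool_pos: [0.5611, 0.0602, 0.0415]
tcp_rot: [-3.141, 0.0, 1.43]
contact_force: [-0.6, -1.0, -0.0]
grip_width: 0.0427
```

With no contact at 0.0415, the real tips sit well behind the reported TCP. This agrees with my side-view ray estimate of about 39 mm. I'll keep going down gently.

Request:
apply_moves --moves '[{"tx":0,"ty":0,"tz":0.001,"spin":0,"gripper":0.5},{"tx":0,"ty":0,"tz":0.003,"spin":0,"gripper":0.5},{"tx":0,"ty":0,"tz":0.005,"spin":0,"gripper":0.5},{"tx":0,"ty":0,"tz":0.007,"spin":0,"gripper":0.5},{"tx":0,"ty":0,"tz":0.007,"spin":0,"gripper":0.5},{"tx":0,"ty":0,"tz":0.007,"spin":0,"gripper":0.5}]'

```text
t: 7.85
tool_pos: [0.5612, 0.0602, 0.0346]
tcp_rot: [-3.141, 0.0, 1.43]
contact_force: [-0.2, 0.6, -0.1]
grip_width: 0.0427
```

```bash
python3 -c "
from h import *
a=snap('side','side7'); f=a['frame'][160:240,280:400]
cv2.imwrite('pics/side7c.png',cv2.resize(f,None,fx=6.6,fy=6.6,interpolation=0)[:,:,::-1])"
```

```text
(no output)
```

View pics/side7c.png

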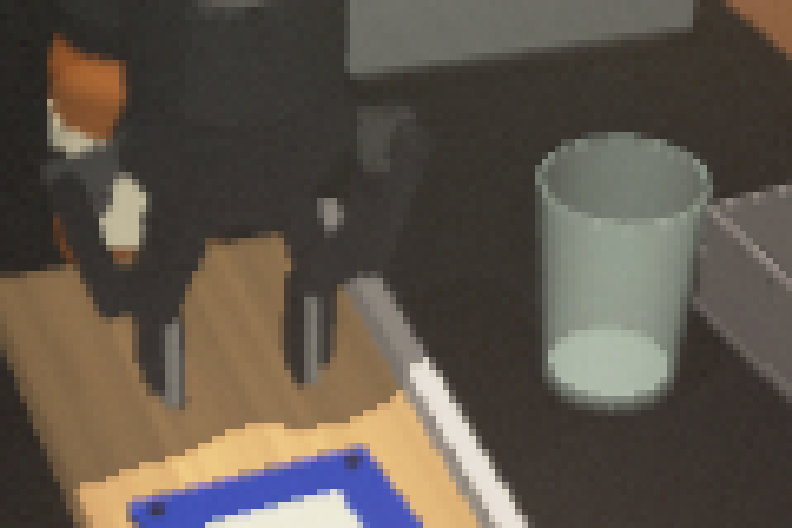

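Request:
apply_moves --moves '[{"tx":0,"ty":0,"tz":0.002,"spin":0,"gripper":0.5},{"tx":0,"ty":0,"tz":0.004,"spin":0,"gripper":0.5},{"tx":0,"ty":0,"tz":0.006,"spin":0,"gripper":0.5},{"tx":0,"ty":0,"tz":0.008,"spin":0,"gripper":0.5},{"tx":0,"ty":0,"tz":0.008,"spin":0,"gripper":0.5}]'

```text
t: 8.4
tool_pos: [0.561, 0.0601, 0.0263]
tcp_rot: [-3.141, 0.0, 1.43]
contact_force: [-0.1, -0.1, 0.3]
grip_width: 0.043
```

Request:
apply_moves --moves '[{"tx":0,"ty":0,"tz":0.001,"spin":0,"gripper":0.5},{"tx":0,"ty":0,"tz":0.002,"spin":0,"gripper":0.5},{"tx":0,"ty":0,"tz":0.002,"spin":0,"gripper":0.5}]'

```text
t: 8.7
tool_pos: [0.5612, 0.0602, 0.0246]
tcp_rot: [-3.141, 0.0, 1.43]
contact_force: [-0.2, -0.5, -0.9]
grip_width: 0.0427
```

Request:
apply_moves --moves '[{"tx":0,"ty":0,"tz":0.001,"spin":0,"gripper":0.5},{"tx":0,"ty":0,"tz":0.001,"spin":0,"gripper":0.5}]'

```text
t: 8.9
tool_pos: [0.5611, 0.0602, 0.0236]
tcp_rot: [-3.141, 0.0, 1.43]
contact_force: [-0.3, -0.3, -0.3]
grip_width: 0.0427
```

Request:
apply_moves --moves '[{"tx":0,"ty":0,"tz":0.001,"spin":0,"gripper":0.5},{"tx":0,"ty":0,"tz":0.001,"spin":0,"gripper":0.5}]'

```text
t: 9.1
tool_pos: [0.5611, 0.0601, 0.0226]
tcp_rot: [-3.141, 0.0, 1.43]
contact_force: [-0.4, -0.2, -0.3]
grip_width: 0.0432
```

Request:
apply_moves --moves '[{"tx":0,"ty":0,"tz":0.001,"spin":0,"gripper":0.5},{"tx":0,"ty":0,"tz":0.001,"spin":0,"gripper":0.5}]'

```text
t: 9.3
tool_pos: [0.5611, 0.0602, 0.0216]
tcp_rot: [-3.141, 0.0, 1.43]
contact_force: [-0.1, -0.1, -0.6]
grip_width: 0.0428
```

Request:
apply_moves --moves '[{"tx":0,"ty":0,"tz":0.001,"spin":0,"gripper":0.5},{"tx":0,"ty":0,"tz":0.001,"spin":0,"gripper":0.5}]'

```text
t: 9.5
tool_pos: [0.5611, 0.0602, 0.0206]
tcp_rot: [-3.141, 0.0, 1.43]
contact_force: [-0.3, 0.0, -0.5]
grip_width: 0.0426
```

```bash
python3 -c "
from h import *
a=snap('side','side8'); f=a['frame'][160:240,280:400];print(readout.get_state()['contact_force'])
cv2.imwrite('pics/side8c.png',cv2.resize(f,None,fx=6.6,fy=6.6,interpolation=0)[:,:,::-1])"
```

```text
[-0.04993521  1.02396804 -0.49927878]
```

View pics/side8c.png

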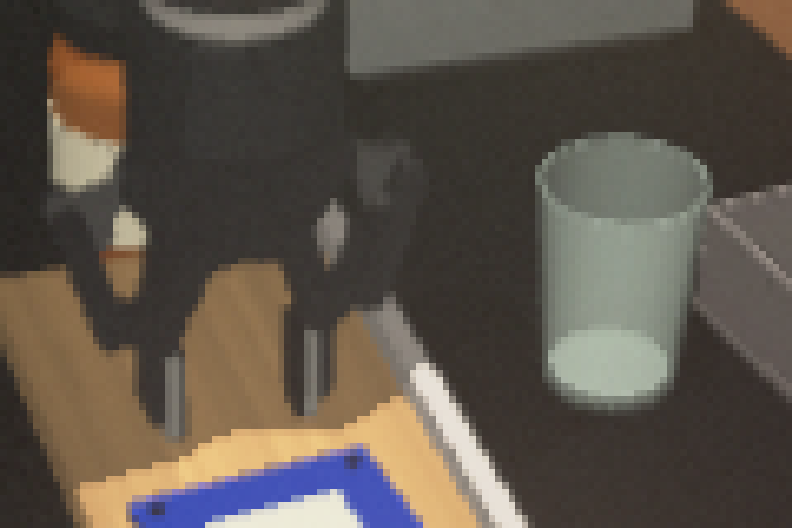

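Request:
apply_moves --moves '[{"tx":0,"ty":0,"tz":0.001,"spin":0,"gripper":0.5},{"tx":0,"ty":0,"tz":0.001,"spin":0,"gripper":0.5}]'

```text
t: 9.75
tool_pos: [0.5612, 0.0602, 0.0196]
tcp_rot: [-3.142, 0.0, 1.43]
contact_force: [-0.9, 0.8, -0.1]
grip_width: 0.0425
```

Request:
apply_moves --moves '[{"tx":0,"ty":0,"tz":0.001,"spin":0,"gripper":0.5},{"tx":0,"ty":0,"tz":0.001,"spin":0,"gripper":0.5}]'

```text
t: 9.95
tool_pos: [0.5613, 0.0602, 0.0196]
tcp_rot: [3.141, -0.0, 1.43]
contact_force: [-2.5, 0.5, 9.1]
grip_width: 0.0425
```

Request:
apply_moves --moves '[{"tx":0,"ty":0,"tz":0.001,"spin":0,"gripper":0.5},{"tx":0,"ty":0,"tz":0.001,"spin":0,"gripper":0.5}]'

```text
t: 10.15
tool_pos: [0.5614, 0.0602, 0.0195]
tcp_rot: [3.14, -0.0, 1.43]
contact_force: [-5.8, -0.8, 19.5]
grip_width: 0.0426
```

The fingertips touched the wood at a reported TCP z of 0.0195, so the real tips are about 40 mm behind the reported TCP. I'll back off to about 2 mm above the wood and push along the riser.

Request:
apply_moves --moves '[{"tx":0,"ty":0,"tz":-0.004,"spin":0,"gripper":0.5},{"tx":0,"ty":0,"tz":-0.004,"spin":0,"gripper":0.5},{"tx":-0.01,"ty":0,"tz":-0.004,"spin":0,"gripper":0.5},{"tx":-0.02,"ty":0,"tz":-0.004,"spin":0,"gripper":0.5},{"tx":-0.025,"ty":0,"tz":-0.004,"spin":0,"gripper":0.5},{"tx":-0.03,"ty":0,"tz":-0.004,"spin":0,"gripper":0.5},{"tx":-0.036,"ty":0,"tz":-0.004,"spin":0,"gripper":0.5},{"tx":-0.042,"ty":0,"tz":-0.004,"spin":0,"gripper":0.5},{"tx":-0.048,"ty":0,"tz":-0.004,"spin":0,"gripper":0.5},{"tx":-0.054,"ty":0,"tz":-0.004,"spin":0,"gripper":0.5},{"tx":-0.06,"ty":0,"tz":-0.004,"spin":0,"gripper":0.5},{"tx":-0.06,"ty":0,"tz":-0.004,"spin":0,"gripper":0.5}]'

```text
t: 11.35
tool_pos: [0.5526, -0.0001, 0.0217]
tcp_rot: [-3.142, 0.001, 1.429]
contact_force: [0.5, 0.0, 0.0]
grip_width: 0.0428
```

```bash
python3 -c "
from h import *
a=snap('side','side9'); f=a['frame'][160:330,260:420];print(readout.get_state()['contact_force'])
cv2.imwrite('pics/side9c.png',cv2.resize(f,None,fx=3.5,fy=3.5,interpolation=0)[:,:,::-1])"
```

```text
[-0.40947672 -0.67220822  0.52121309]
```

View pics/side9c.png

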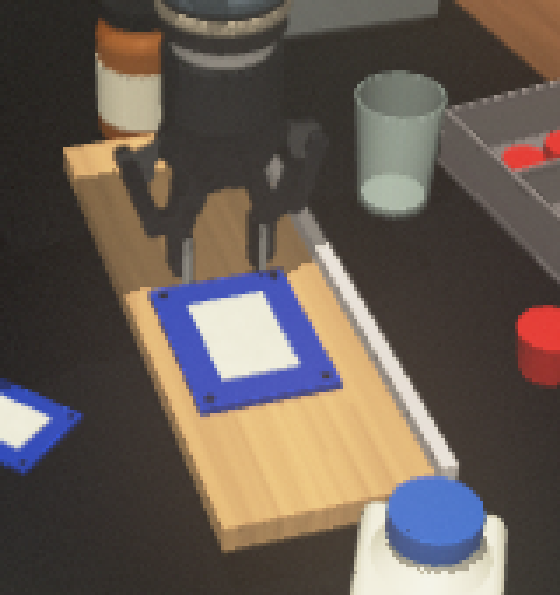

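The plate moved and stays flat, with both fingers on its end at crop (185,280) and (262,268). I'll push on.

Request:
apply_moves --moves '[{"tx":-0.006,"ty":0,"tz":0,"spin":0,"gripper":0.5},{"tx":-0.012,"ty":0,"tz":0,"spin":0,"gripper":0.5},{"tx":-0.018,"ty":0,"tz":0,"spin":0,"gripper":0.5},{"tx":-0.024,"ty":0,"tz":0,"spin":0,"gripper":0.5},{"tx":-0.03,"ty":0,"tz":0,"spin":0,"gripper":0.5},{"tx":-0.036,"ty":0,"tz":0,"spin":0,"gripper":0.5},{"tx":-0.042,"ty":0,"tz":0,"spin":0,"gripper":0.5},{"tx":-0.048,"ty":0,"tz":0,"spin":0,"gripper":0.5},{"tx":-0.054,"ty":0,"tz":0,"spin":0,"gripper":0.5},{"tx":-0.06,"ty":0,"tz":0,"spin":0,"gripper":0.5},{"tx":-0.066,"ty":0,"tz":0,"spin":0,"gripper":0.5},{"tx":-0.072,"ty":0,"tz":0,"spin":0,"gripper":0.5},{"tx":-0.078,"ty":0,"tz":0,"spin":0,"gripper":0.5},{"tx":-0.084,"ty":0,"tz":0,"spin":0,"gripper":0.5},{"tx":-0.09,"ty":0,"tz":0,"spin":0,"gripper":0.5},{"tx":-0.096,"ty":0,"tz":0,"spin":0,"gripper":0.5},{"tx":-0.102,"ty":0,"tz":0,"spin":0,"gripper":0.5},{"tx":-0.108,"ty":0,"tz":0,"spin":0,"gripper":0.5},{"tx":-0.108,"ty":0,"tz":0,"spin":0,"gripper":0.5}]'

```text
t: 13.3
tool_pos: [0.5374, -0.1072, 0.0217]
tcp_rot: [-3.141, 0.001, 1.429]
contact_force: [-0.5, 0.1, 0.1]
grip_width: 0.0427
```

```bash
python3 -c "
from h import *
a=snap('side','side10'); f=a['frame'][160:330,260:420]
cv2.imwrite('pics/side10c.png',cv2.resize(f,None,fx=3.5,fy=3.5,interpolation=0)[:,:,::-1])
a=snap('top','top10'); f=a['frame'][190:290,310:470]
cv2.imwrite('pics/top10c.png',cv2.resize(f,None,fx=5,fy=5,interpolation=0)[:,:,::-1])"
```

```text
(no output)
```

View pics/side10c.png

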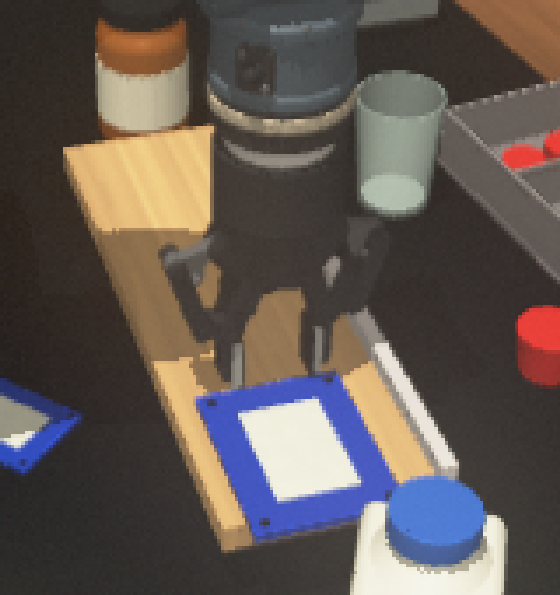

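View pics/top10c.png

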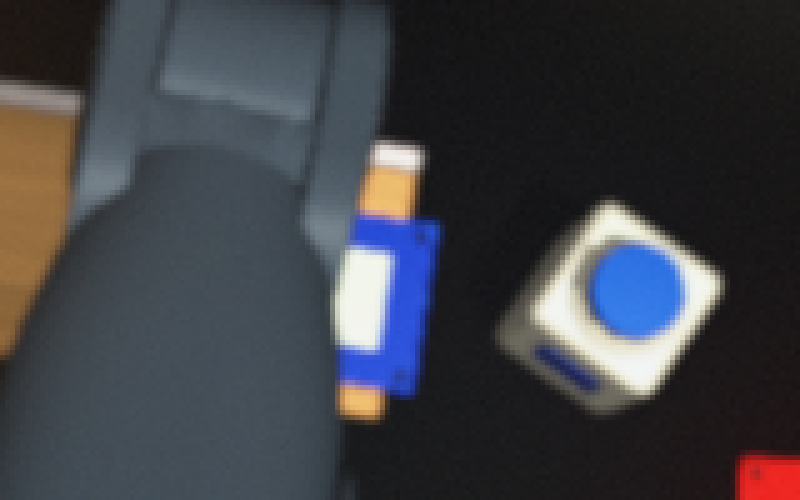

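```bash
cat >> h.py <<'E'
C=np.array([.5533,-.0252]);E_=np.array([np.cos(-.1405),np.sin(-.1405)]);U_=np.array([-E_[1],E_[0]])
def led(P): P=np.array(P)[:,:2]-C; return np.c_[P@E_,P@U_].round(4)
E
python3 -c "
from h import *
a=load('top10');b=load('side10')
t=lambda p:np.array(p,float)/5-.4+[310,190]
print('top plate',led(plane(a,[t((441,220)),t((415,398))],.066)).tolist(),'riser',led(plane(a,[t((385,420)),t((416,222))],.06)).tolist(),'rail inner',led(plane(a,[t((422,172))],.072)).tolist())
s=lambda p:np.array(p,float)/3.5-.35+[260,160]
print('side plate',led(plane(b,[s((196,398)),s((340,374)),s((248,536))],.066)).tolist())
print('riser',led(plane(b,[s((224,528)),s((64,148))],.06)).tolist())
T=load('top0');print('carboy',led(plane(T,[[437,247]],.16)))
"
```

```text
top plate [[0.037, -0.2166], [-0.0574, -0.2169]] riser [[-0.0707, -0.2038], [0.0348, -0.2044]] rail inner [[0.0595, -0.2025]]
side plate [[-0.0557, -0.0978], [0.0345, -0.1012], [-0.0603, -0.2152]]
riser [[-0.0694, -0.2001], [-0.0691, 0.1986]]
carboy [[ 0.0052 -0.3074]]
```

The overhang is now about 14–16 mm, the plate is nearly parallel, and its far side is about 25 mm from the rail. I'll push 15 mm more, then back off and lift.

Request:
apply_moves --moves '[{"tx":-0.004,"ty":0,"tz":0,"spin":0,"gripper":0.5},{"tx":-0.008,"ty":0,"tz":0,"spin":0,"gripper":0.5},{"tx":-0.012,"ty":0,"tz":0,"spin":0,"gripper":0.5},{"tx":-0.015,"ty":0,"tz":0,"spin":0,"gripper":0.5},{"tx":-0.015,"ty":0,"tz":0,"spin":0,"gripper":0.5},{"tx":-0.015,"ty":0,"tz":0,"spin":0,"gripper":0.5},{"tx":-0.005,"ty":0,"tz":0,"spin":0,"gripper":0.5},{"tx":0.015,"ty":0,"tz":0,"spin":0,"gripper":0.5},{"tx":0.025,"ty":0,"tz":-0.02,"spin":0,"gripper":0.5},{"tx":0.025,"ty":0,"tz":-0.05,"spin":0,"gripper":0.5},{"tx":0.025,"ty":0,"tz":-0.08,"spin":0,"gripper":0.5},{"tx":0.025,"ty":0,"tz":-0.08,"spin":0,"gripper":0.5}]'

```text
t: 14.6
tool_pos: [0.5436, -0.0809, 0.1056]
tcp_rot: [3.135, 0.0, 1.431]
contact_force: [0.5, -0.4, -0.6]
grip_width: 0.0427
```

Request:
apply_moves --moves '[{"tx":0,"ty":-0.03,"tz":0,"spin":-0.14,"gripper":0.5},{"tx":0,"ty":-0.06,"tz":0,"spin":-0.28,"gripper":0.5},{"tx":-0.02,"ty":-0.09,"tz":0,"spin":-0.42,"gripper":0.5},{"tx":-0.04,"ty":-0.09,"tz":0,"spin":-0.56,"gripper":0.5},{"tx":-0.06,"ty":-0.09,"tz":0,"spin":-0.7,"gripper":0.5},{"tx":-0.08,"ty":-0.09,"tz":0,"spin":-0.84,"gripper":0.5},{"tx":-0.1,"ty":-0.09,"tz":0,"spin":-0.98,"gripper":0.5},{"tx":-0.113,"ty":-0.09,"tz":0,"spin":-1.12,"gripper":0.5},{"tx":-0.113,"ty":-0.09,"tz":0,"spin":-1.26,"gripper":0.5},{"tx":-0.113,"ty":-0.09,"tz":0,"spin":-1.4,"gripper":0.5},{"tx":-0.113,"ty":-0.09,"tz":0,"spin":-1.571,"gripper":0.5},{"tx":-0.113,"ty":-0.09,"tz":0,"spin":-1.571,"gripper":0.5},{"tx":-0.113,"ty":-0.09,"tz":0,"spin":-1.571,"gripper":0.5},{"tx":-0.113,"ty":-0.09,"tz":0,"spin":-1.571,"gripper":0.5}]'

```text
t: 16.0
tool_pos: [0.4361, -0.1804, 0.1016]
tcp_rot: [-3.142, -0.0, 2.998]
contact_force: [-0.6, 0.4, -0.3]
grip_width: 0.0427
```

```bash
python3 -c "
from h import *
a=snap('side','side11'); f=a['frame'][130:350,230:450]
cv2.imwrite('pics/side11c.png',cv2.resize(f,None,fx=2.7,fy=2.7,interpolation=0)[:,:,::-1])
st=readout.get_state();print(led([st['tool_pos']]),st['joints'])"
```

```text
[[-0.0943 -0.1701]] [-3.92167257e-01  1.99494253e-01 -3.06918603e-01  1.06444879e+00
 -9.03566806e-05 -2.48986493e-01]
```

View pics/side11c.png

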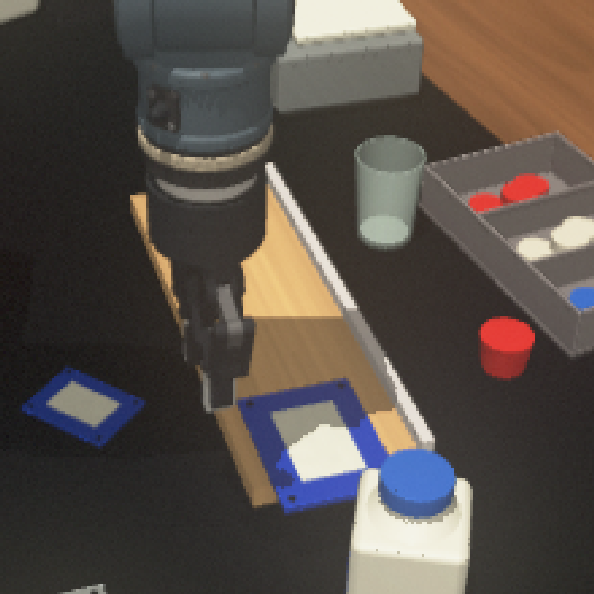

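The plate overhangs the end and the gripper stands on its near side with the jaws along the riser. Next it goes down and pushes toward the rail.

Request:
apply_moves --moves '[{"tx":0,"ty":0,"tz":0.02,"spin":0,"gripper":0.5},{"tx":0,"ty":0,"tz":0.04,"spin":0,"gripper":0.5},{"tx":0,"ty":0,"tz":0.06,"spin":0,"gripper":0.5},{"tx":0,"ty":0,"tz":0.072,"spin":0,"gripper":0.5},{"tx":0,"ty":0,"tz":0.079,"spin":0,"gripper":0.5},{"tx":0,"ty":0,"tz":0.0795,"spin":0,"gripper":0.5},{"tx":0,"ty":0,"tz":0.0795,"spin":0,"gripper":0.5}]'

```text
t: 16.75
tool_pos: [0.4364, -0.1807, 0.0226]
tcp_rot: [-3.141, 0.0, 3.0]
contact_force: [0.1, 0.5, 0.5]
grip_width: 0.0426
```

```bash
python3 -c "
from h import *
a=snap('side','side12'); f=a['frame'][180:350,270:420]
cv2.imwrite('pics/side12c.png',cv2.resize(f,None,fx=3.5,fy=3.5,interpolation=0)[:,:,::-1])
st=readout.get_state();print(led([st['tool_pos']]))"
```

```text
[[-0.0938 -0.1704]]
```

View pics/side12c.png

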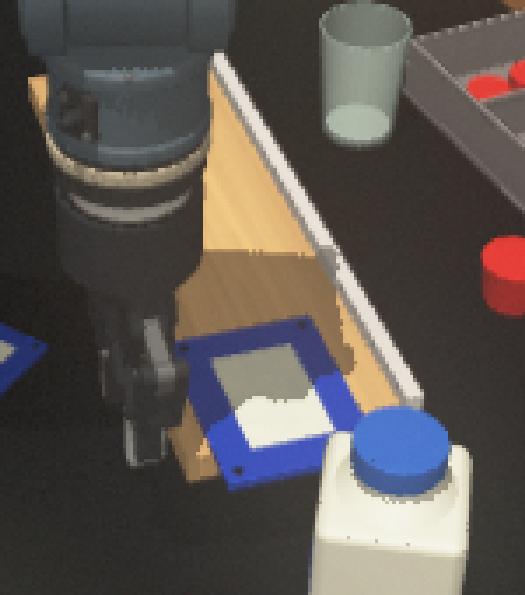

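Request:
apply_moves --moves '[{"tx":-0.005,"ty":0,"tz":0.001,"spin":0,"gripper":0.5},{"tx":-0.01,"ty":0,"tz":0.001,"spin":0,"gripper":0.5},{"tx":-0.014,"ty":0,"tz":0.001,"spin":0,"gripper":0.5},{"tx":-0.018,"ty":0,"tz":0.001,"spin":0,"gripper":0.5},{"tx":-0.022,"ty":0,"tz":0.001,"spin":0,"gripper":0.5},{"tx":-0.026,"ty":0,"tz":0.001,"spin":0,"gripper":0.5},{"tx":-0.03,"ty":0,"tz":0.001,"spin":0,"gripper":0.5},{"tx":-0.034,"ty":0,"tz":0.001,"spin":0,"gripper":0.5},{"tx":-0.038,"ty":0,"tz":0.001,"spin":0,"gripper":0.5},{"tx":-0.042,"ty":0,"tz":0.001,"spin":0,"gripper":0.5},{"tx":-0.045,"ty":0,"tz":0.001,"spin":0,"gripper":0.5},{"tx":-0.045,"ty":0,"tz":0.001,"spin":0,"gripper":0.5}]'

```text
t: 18.0
tool_pos: [0.4814, -0.1871, 0.0212]
tcp_rot: [-3.141, 0.001, 3.001]
contact_force: [0.4, -0.2, -0.8]
grip_width: 0.0427
```

```bash
python3 -c "
from h import *
a=snap('side','side13'); f=a['frame'][180:350,270:420]
cv2.imwrite('pics/side13c.png',cv2.resize(f,None,fx=3.5,fy=3.5,interpolation=0)[:,:,::-1])
st=readout.get_state();print(led([st['tool_pos']]))"
```

```text
[[-0.0487 -0.1704]]
```

View pics/side13c.png

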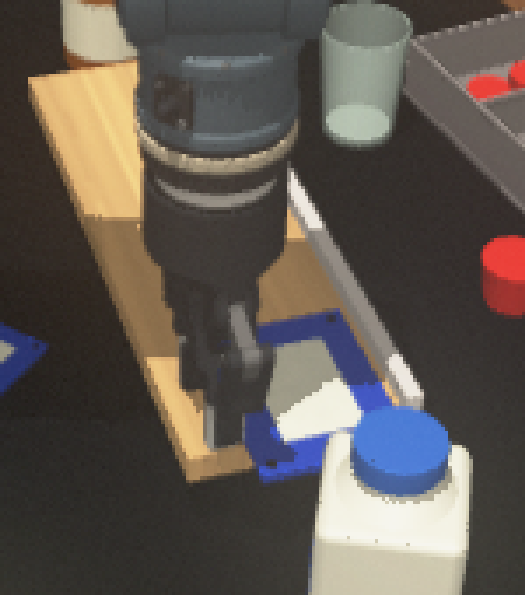

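The plate is nearly at the rail, with a narrow strip of wood left at crop (375,360). I'll finish with a slow press against the rail.

Request:
apply_moves --moves '[{"tx":-0.002,"ty":0,"tz":0,"spin":0,"gripper":0.5},{"tx":-0.004,"ty":0,"tz":0,"spin":0,"gripper":0.5},{"tx":-0.006,"ty":0,"tz":0,"spin":0,"gripper":0.5},{"tx":-0.006,"ty":0,"tz":0,"spin":0,"gripper":0.5}]'

```text
t: 18.45
tool_pos: [0.487, -0.1879, 0.0212]
tcp_rot: [-3.141, 0.0, 3.001]
contact_force: [0.3, 0.2, -0.5]
grip_width: 0.0428
```

Request:
apply_moves --moves '[{"tx":-0.001,"ty":0,"tz":0,"spin":0,"gripper":0.5},{"tx":-0.001,"ty":0,"tz":0,"spin":0,"gripper":0.5}]'

```text
t: 18.65
tool_pos: [0.4877, -0.1879, 0.0212]
tcp_rot: [-3.141, 0.0, 3.001]
contact_force: [-0.4, 0.3, 0.2]
grip_width: 0.0428
```

Request:
apply_moves --moves '[{"tx":-0.001,"ty":0,"tz":0,"spin":0,"gripper":0.5},{"tx":-0.001,"ty":0,"tz":0,"spin":0,"gripper":0.5}]'

```text
t: 18.85
tool_pos: [0.4882, -0.188, 0.0212]
tcp_rot: [-3.142, -0.001, 3.001]
contact_force: [-2.7, 1.5, 1.9]
grip_width: 0.0424
```

Request:
apply_moves --moves '[{"tx":-0.001,"ty":0,"tz":0,"spin":0,"gripper":0.5},{"tx":-0.001,"ty":0,"tz":0,"spin":0,"gripper":0.5}]'

```text
t: 19.05
tool_pos: [0.4883, -0.188, 0.0211]
tcp_rot: [-3.142, -0.002, 3.001]
contact_force: [-7.2, 0.6, 4.4]
grip_width: 0.0423
```

```bash
python3 -c "
from h import *
a=snap('side','side14'); f=a['frame'][180:350,270:420]
cv2.imwrite('pics/side14c.png',cv2.resize(f,None,fx=3.5,fy=3.5,interpolation=0)[:,:,::-1])
a=snap('top','top14'); f=a['frame'][190:290,310:470]
cv2.imwrite('pics/top14c.png',cv2.resize(f,None,fx=5,fy=5,interpolation=0)[:,:,::-1])"
```

```text
(no output)
```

View pics/side14c.png

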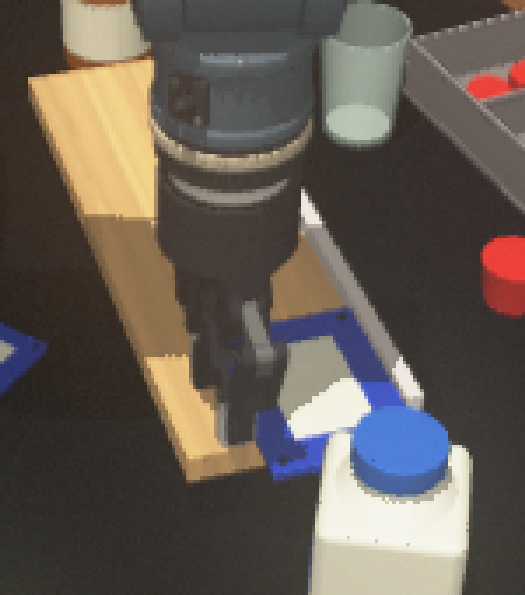

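View pics/top14c.png

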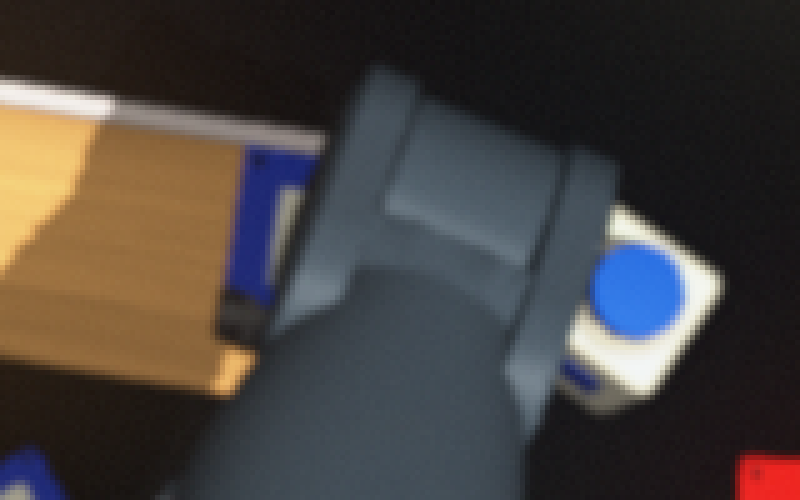

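Flush with the rail in both views, with about 7 N of contact. I'll back off, lift and swing away to inspect.

Request:
apply_moves --moves '[{"tx":0.002,"ty":0,"tz":0,"spin":0,"gripper":0.5},{"tx":0.006,"ty":0,"tz":0,"spin":0,"gripper":0.5},{"tx":0.02,"ty":0,"tz":0,"spin":0,"gripper":0.5},{"tx":0.045,"ty":0,"tz":0,"spin":0,"gripper":0.5},{"tx":0.055,"ty":0,"tz":-0.03,"spin":0,"gripper":0.5},{"tx":0.055,"ty":0,"tz":-0.07,"spin":0,"gripper":0.5},{"tx":0.055,"ty":0,"tz":-0.11,"spin":0,"gripper":0.5},{"tx":0.055,"ty":0.05,"tz":-0.14,"spin":0,"gripper":0.5},{"tx":0.055,"ty":0.1,"tz":-0.14,"spin":0,"gripper":0.5},{"tx":0.055,"ty":0.15,"tz":-0.14,"spin":0,"gripper":0.5},{"tx":0.055,"ty":0.2,"tz":-0.14,"spin":0,"gripper":0.5},{"tx":0.055,"ty":0.25,"tz":-0.14,"spin":0,"gripper":0.5},{"tx":0.055,"ty":0.3,"tz":-0.14,"spin":0,"gripper":0.5},{"tx":0.055,"ty":0.35,"tz":-0.14,"spin":0,"gripper":0.5},{"tx":0.055,"ty":0.35,"tz":-0.14,"spin":0,"gripper":0.5},{"tx":0.055,"ty":0.35,"tz":-0.14,"spin":0,"gripper":0.5}]'

```text
t: 20.75
tool_pos: [0.4843, 0.1676, 0.161]
tcp_rot: [3.142, 0.0, 3.004]
contact_force: [0.6, -0.8, 0.2]
grip_width: 0.0423
```

```bash
python3 -c "
from h import *
a=snap('side','side15'); f=a['frame'][180:350,270:430]
cv2.imwrite('pics/side15c.png',cv2.resize(f,None,fx=3.5,fy=3.5,interpolation=0)[:,:,::-1])
a=snap('top','top15'); f=a['frame'][190:290,310:470]
cv2.imwrite('pics/top15c.png',cv2.resize(f,None,fx=5,fy=5,interpolation=0)[:,:,::-1])"
```

```text
(no output)
```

View pics/side15c.png

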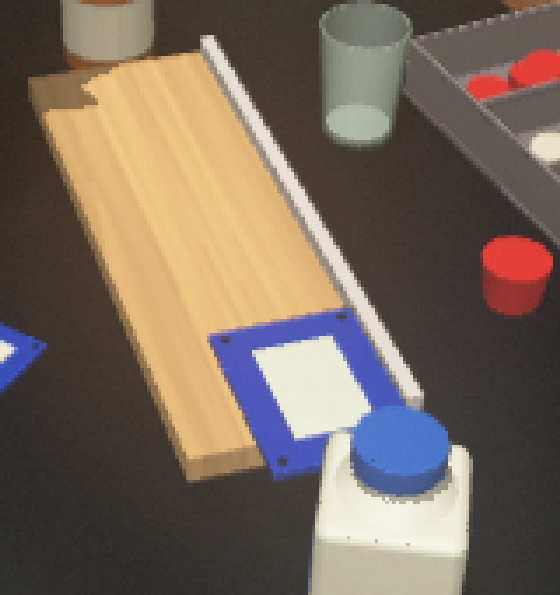

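View pics/top15c.png

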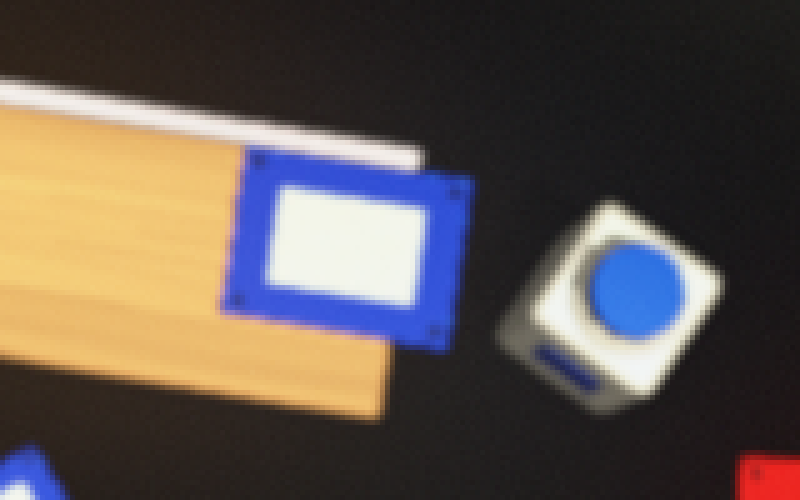

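View pics/top15.png

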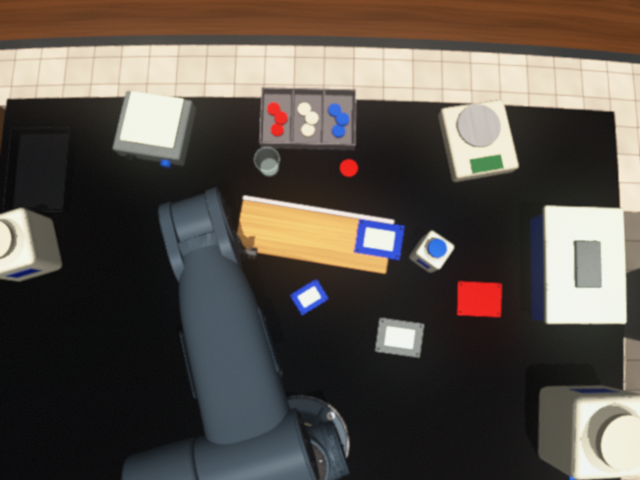

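```bash
python3 -c "
from m import *
a=load('top15');b=load('side15');a0=load('top0')
c=blue(a,(340,408,210,265)); 
P=led(plane(a,c[:,0,:],.066)); r=cv2.minAreaRect((P*1000).astype(np.float32)); print('top rect mm ledge',r)
t=lambda p:np.array(p,float)/5-.4+[310,190]
print('corners',led(plane(a,[t((244,147)),t((476,178)),t((449,354)),t((220,312))],.066)).tolist())
print('riser',led(plane(a,[t((383,421)),t((390,345))],.06)).tolist())
s=lambda p:np.array(p,float)/3.5-.35+[270,180]
print('side',led(plane(b,[s((209,336)),s((348,308)),s((275,475))],.066)).tolist(),'riser',led(plane(b,[s((187,460)),s((262,448))],.06)).tolist())
d=cv2.absdiff(a0['frame'],a['frame']).max(2); 
for n,w in dict(carboy=(408,460,225,275),red=(335,362,155,182),beaker=(250,282,145,180),spare=(372,428,315,360),small=(288,330,278,318)).items(): print(n,(d[w[2]:w[3],w[0]:w[1]]>60).sum())
b0=load('side0')
d=cv2.absdiff(b0['frame'],b['frame']).max(2)
for n,w in dict(jar=(285,316,155,198),screw=(145,226,200,235)).items(): print(n,(d[w[2]:w[3],w[0]:w[1]]>60).sum())
"
```

```text
top rect mm ledge ((15.678489685058594, -172.0791015625), (121.37550354003906, 95.37882995605469), 89.6697769165039)
corners [[0.0584, -0.1089], [0.062, -0.2316], [-0.0319, -0.2311], [-0.0294, -0.1099]]
riser [[-0.0714, -0.2028], [-0.0315, -0.2005]]
side [[-0.0303, -0.1127], [0.0583, -0.1121], [-0.03, -0.2312]] riser [[-0.0709, -0.2013], [-0.028, -0.2042]]
carboy 0
red 0
beaker 0
spare 0
small 0
jar 0
screw 8
```

```bash
python3 -c "
from h import *
print(readout.get_state()['contact_force']); print(bot.close_job())"
```

```text
[-0.03972486  0.04153565 -0.68872204]
the job is handed in; nothing more can be done
None
```

I pushed the blue label plate along the riser toward the carboy with the half-open fingertips. I then pressed its long side against the rail, backed off, and handed the job in at about 21 s.

**Final position:** Both views agree after the arm was clear. The plate lies flat with its centre at about x = +15 mm, y = −171 mm in the riser's frame. It overhangs the end by about 30 mm, its far side is on the rail to within about 2 mm, and it is parallel to within about 0.03 rad.

**Other objects:** Before-and-after pictures show no change at the carboy, jar, beaker, stopper, spare plate or small blue plate. At the screwdriver 8 pixels differed, probably from a shadow, but I did not check further. The gripper touched nothing at the end.

**What disagreed:**
- **Fingertip height:** the fingertips touched the wood when the reported TCP was at z = 0.0195 m, about 40 mm below the riser's top. The text allows at most about 13 mm for open jaws. The side view gave about the same 40 mm, so I set the pushing height from the touch.
- **Refused move:** my first move call was refused because rows lacked some keys; nothing moved.

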